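Stand the leaning measuring cylinders back up beside the hotplate

ROBOT

A 6-joint arm with a two-finger parallel gripper is mounted at the origin on the work surface. World frame = base frame: x ahead of the robot, y to its left, z up, the work surface at z = 0. Lengths are in m, angles in degrees, forces in N, time in s.
With the tool pointing down it reaches from about 0.375 to 0.9 m from the base axis. Payload 3.1 kg.
Tool frame: the origin (TCP) lies at the very end of the fingers, on their centre line; the grasp point (between the pads) lies 19 mm behind it; z points along the fingers, x is the direction in which the jaws open and shut, and the axes are right-handed (so a half turn about z gives the same grasp; the last joint's range is limited). The gripper opens to 87 mm and grips with 3 to 60 N. Pads are 19 mm wide; open, the fingers measure 117 mm over their backs; the gripper's body (75 mm by 190 mm) begins 51 mm behind the grasp point.
Start: joints at [53.199, 30.224, 82.088, -0, 67.689, -10.227], TCP at [0.28, 0.559, 0.196] pointing down, gripper open.
Joint ranges: [-176.69, 176.69], [-43.24, 126.21], [12.49, 139.97], [-82, 262], [0, 151.66], [-163.58, 163.58]. Speed limits (degrees/s): [159.86, 159.86, 180, 180, 180, 180].

INTERFACE

Orientations are given as a 3x3 rotation matrix whose columns are the frame's x, y, z axes.
In Python, from rig import bot gives the robot as it stands.
- The arm moves only by the tool arm_command, never from a script. Its argument "plan" is a list of rows, each an object of numbers: "claw": the opening, from 0 (shut) to 1 (fully open); "dx", "dy", "dz": the shift along the tool's x, y, z in cm; "twist": the turn about the tool's z in degrees. A call has 1 to 8 rows; each row is the pose to reach, as a shift and turn from the pose measured when the call began, along the tool's axes at that moment; what a row does not reach only later rows make up. A row lasts 1/12 s, in which the tool goes at most 41.7 mm and 7.16 degrees, less where a joint would pass 70% of its speed; a pose out of reach is approached as far as the arm can. A call with a gripper value outside its range is refused whole. The fingers move at their own pace and stop on an object; the grip force is fixed at half the most. Time passes only in rows, so rows that repeat a pose let the fingers close. It gives the time, the measured TCP pose, the force and the opening at its end, in the units of the state.
- bot.read_state(): the state, without advancing time (a new reading comes with each control period).
- bot.capture(name): name is "scene" or "top"; returns the picture (480x640x3 uint8, red, green, blue); there is no depth.
- bot.calibration(name): a dict with "intrinsics" (3x3 intrinsics, pixels), "rvec" (rotation vector, rad) and "tvec" (3), from world to camera coordinates, as OpenCV has them. Camera axes: x right, y down, z forward; pixel columns grow to the right and rows downward; lengths in m; the calibration is good to about 2 mm. A picture is of the moment at which its call begins. calibration takes no time and is no camera call.
- bot.hand_in(): hands the job in, once; it reports no verdict.
The state is a dict: "time_s": time; "joint_positions": joint angles; "qvel": joint speeds; "tau": joint torques, N m; "position": TCP position; "tcp_rot": TCP orientation; "force": force on the tool from outside, world axes, zero at the start; "moment": the same for the moment, N m; "opening": opening from 0.0 (shut) to 1.0 (fully open).
Only numpy, scipy, OpenCV 4.12 (cv2) and the standard library are available. Lean on these libraries where they do the work, as an engineer would, in place of code of your own. Each camera call takes 0.05 s, during which the arm holds its last target.

TASK

Two plastic measuring cylinders have been knocked over against the hotplate and must be off it before it is switched on. Push each one gently back up until it stands on its own foot on the bench where it is now, give or take a few centimetres. They are wet with reagent, so do not grip or lift them, do not let either fall flat, and leave the other glassware and bottles undisturbed.

Things in the scene. Friction and masses are not known exactly. Their poses are not given: they have to be found in the camera images.
- hotplate: Hotplate stirrer, fixed, cold. Grey housing under a square metal top plate 200 x 200 mm, its flat top 115 mm above the bench; a nose with two dials reaches 165 mm from the origin towards the robot (own -x), a rod boss 130 mm the other way. Origin: on the bench under the plate's centre; x away from the robot, y to the left at yaw 0, z up.
- tall_cylinder: Taller white plastic measuring cylinder, 250 mm tall, about 160 g (varies). Straight open tube 32 mm in outer diameter on a hexagonal foot 70 mm across flats, 8 mm thick, joined by a low cone. Starts leaning about 36 degrees from upright, tube on the left (the hotplate's own +y) edge of the hotplate's top plate, mouth over the plate. Origin: centre of the foot's underside; z along the tube to the mouth, y across flats.
- tall_edge (a point): Middle of the lower edge of the taller cylinder's foot on which it now stands and about which it tips: one flat, on the side it leans to (its own -y). Pushed back about this edge it passes its balance point some 24 degrees from upright, then drops onto its foot by itself. Axes as the cylinder's.
- tall_mouth (a point): Centre of the taller cylinder's mouth, in the plane of its rim. Axes as the cylinder's.
- short_cylinder: Shorter white plastic measuring cylinder, 210 mm tall, about 110 g (varies). Straight open tube 27 mm in outer diameter on a hexagonal foot 62 mm across flats, 8 mm thick, joined by a low cone. Starts leaning about 37 degrees from upright, tube on the right (the hotplate's own -y) edge of the hotplate's top plate, mouth over the plate. Origin: centre of the foot's underside; z along the tube to the mouth, y across flats.
- short_edge (a point): Middle of the lower edge of the shorter cylinder's foot on which it now stands and about which it tips: one flat, on the side it leans to (its own +y). Pushed back about this edge it passes its balance point some 25 degrees from upright, then drops onto its foot by itself. Axes as the cylinder's.
- short_mouth (a point): Centre of the shorter cylinder's mouth, in the plane of its rim. Axes as the cylinder's.
- beaker: Glass beaker, 48 mm in diameter, 66 mm tall, standing on the left rear part of the hotplate's top plate. Bystander. Origin: centre of its underside, z up.
- dropper_bottle_1: Small brown dropping bottle, 36 mm in diameter, 104 mm tall with its rubber teat, standing on the bench left of the hotplate, behind the taller cylinder's foot. Bystander. Origin: centre of its underside, z up.
- dropper_bottle_2: Small brown dropping bottle, 36 mm in diameter, 104 mm tall with its rubber teat, standing on the bench right of the hotplate, on the robot's side of the shorter cylinder's foot. Bystander. Origin: centre of its underside, z up.
- flask_1: Stoppered glass volumetric flask, pear-shaped bulb 80 mm in diameter, slim neck, 225 mm tall, on the bench at the left. Bystander. Origin: centre of its underside, z up.
- flask_2: Stoppered glass volumetric flask, bulb 62 mm in diameter, 190 mm tall, on the bench at the right. Bystander. Origin: centre of its underside, z up.
- amber_bottle: Brown reagent bottle, 72 mm in diameter, 150 mm tall, on the bench beyond the hotplate. Bystander. Origin: centre of its underside, z up.
- white_jar: White jar, 68 mm in diameter, 100 mm tall, on the bench beyond the hotplate. Bystander. Origin: centre of its underside, z up.
There are look-alikes about, which are no part of the job. What is shaped like the short_cylinder but blue is not meant.

How it is judged (in metres and radians):
At the end, for the whole second after the job is handed in: Both measuring cylinders stand upright at rest on the bench (axis within 0.05 rad of vertical, underside within 4 mm of the bench), each foot within 60 mm of where it started, and every other vessel stands within 30 mm of its start (angle between each of tall_cylinder, short_cylinder's own z axis and vertical below 0.05 rad and height (world z) of each of tall_cylinder, short_cylinder below 0.004 m and distance of each of tall_cylinder, short_cylinder from where it was at the start of the episode below 0.06 m and linear speed of each of tall_cylinder, short_cylinder below 0.02 m/s and angular speed of each of tall_cylinder, short_cylinder below 0.1 rad/s and distance of each of beaker, dropper_bottle_1, dropper_bottle_2, flask_1, flask_2, amber_bottle, white_jar from where it was at the start of the episode below 0.03 m and angle between each of beaker, dropper_bottle_1, dropper_bottle_2, flask_1, flask_2, amber_bottle, white_jar's own z axis and vertical below 0.1 rad); the robot touches nothing.
It fails at once if a measuring cylinder is lifted off the bench (height (world z) of any of tall_cylinder, short_cylinder above 0.035 m).
It fails at once if a measuring cylinder falls flat (angle between any of tall_cylinder, short_cylinder's own z axis and vertical above 0.9 rad).
It fails at once if a measuring cylinder is gripped or shoved hard (more than 12 N from the fingers) (contact force between the fingers and tall_cylinder above 12 N or contact force between the fingers and short_cylinder above 12 N).
It fails at once if another vessel is pushed away from its place or tipped (distance of any of beaker, dropper_bottle_1, dropper_bottle_2, flask_1, flask_2, amber_bottle, white_jar from where it was at the start of the episode above 0.03 m or angle between any of beaker, dropper_bottle_1, dropper_bottle_2, flask_1, flask_2, amber_bottle, white_jar's own z axis and vertical above 0.3 rad).
It also fails if it takes over 48 s, if anything falls off the work surface, if the arm or the gripper's body presses on something with over 40 N, if the wrist force passes 120 N, or if a joint passes its speed limit or range.

## Working session

There is one attempt and no reset: what is moved stays moved. The work goes in short steps, Python scripts to look and compute and a tool call to move; the robot and the scene stay as the last step left them, time stands still between calls to the robot, and variables do not carry over. Pictures are saved under pics/ and viewed, and the job is handed in when it is done.

Besides the shell and the picture viewer there is one more tool, called after "Emit:" as a command line: name --argument value ..., lists and objects as JSON in quotes. arm_command: Moves the arm, as the interface text tells. Its arguments: {"type":"object","properties":{"plan":{"type":"array"}},"required":["plan"]}

```bash
ls; mkdir -p pics; python3 - <<'E'
from rig import bot
import cv2
for n in("scene","top"):
    cv2.imwrite(f"pics/{n}0.png",bot.capture(n)[:,:,::-1])
    c=bot.calibration(n);print(n,c)
s=bot.read_state();print(s)
E
```

```text
pics
scene {'intrinsics': array([[440.75492506,   0.        , 317.8802329 ],
       [  0.        , 440.75492506, 242.240144  ],
       [  0.        ,   0.        ,   1.        ]]), 'rvec': array([ 2.09908901,  0.58178515, -0.31852168]), 'tvec': array([-0.46251156, -0.04278228,  1.45671594])}
top {'intrinsics': array([[516.23963961,   0.        , 320.95932638],
       [  0.        , 516.23963961, 245.08268524],
       [  0.        ,   0.        ,   1.        ]]), 'rvec': array([ 2.12066338, -2.10632292,  0.18366279]), 'tvec': array([-0.01462246,  0.58955893,  1.32073787])}
{'time_s': 0.1, 'joint_positions': array([ 5.31988596e+01,  3.02738466e+01,  8.21484980e+01, -2.56820598e-03,
        6.76886622e+01, -1.02274735e+01]), 'qvel': array([ 0.05292703, -0.19177949, -0.21886945, -0.13136738, -0.00366263,
       -0.00326663]), 'tau': array([-3.89404095e-04, -4.40986633e+01, -1.77150303e+01,  6.33937656e-02,
        5.34474151e-02, -5.11641247e-05]), 'position': array([0.27915249, 0.55840898, 0.19507035]), 'tcp_rot': array([[ 4.47331754e-01,  8.94367392e-01, -1.12739394e-03],
       [ 8.94366054e-01, -4.47333071e-01, -1.57618005e-03],
       [-1.91400463e-03, -3.03227486e-04, -9.99998122e-01]]), 'force': array([-0.90695467, -0.41660566,  0.61430927]), 'moment': array([-0.02126846,  0.0156945 ,  0.03218559]), 'opening': 0.997051963671257}
```

View pics/scene0.png

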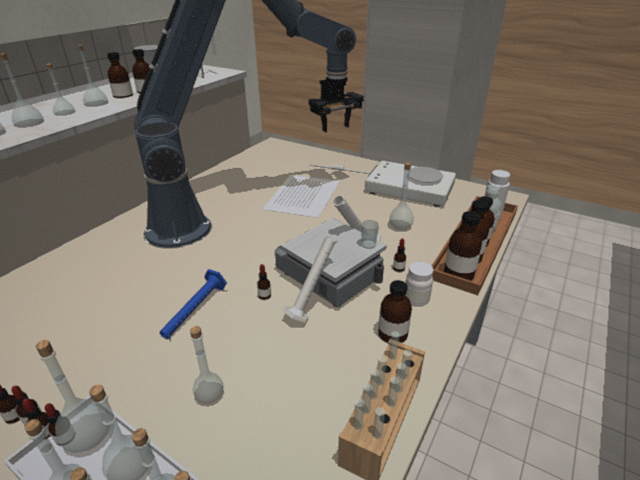

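View pics/top0.png

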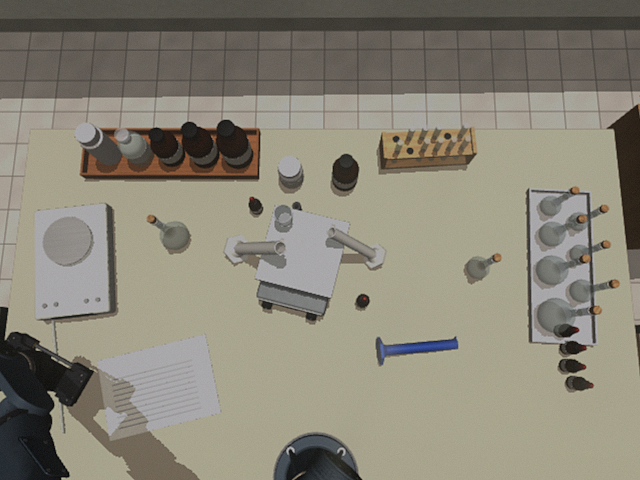

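In the top view the two white cylinders are at foot (234,250) and mouth (279,248) on the left (tall), and foot (375,257) and mouth (334,233) on the right (short). The blue look-alike lying at (418,347) isn't meant. I'll confirm with an enlarged crop.

```bash
python3 - <<'E'
import cv2
a=cv2.imread("pics/top0.png")[180:330,210:410];cv2.imwrite("pics/c1.png",cv2.resize(a,None,fx=4,fy=4,interpolation=2))
a=cv2.imread("pics/scene0.png")[180:330,250:450];cv2.imwrite("pics/c2.png",cv2.resize(a,None,fx=4,fy=4,interpolation=2))
E
```

```text
(no output)
```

View pics/c1.png

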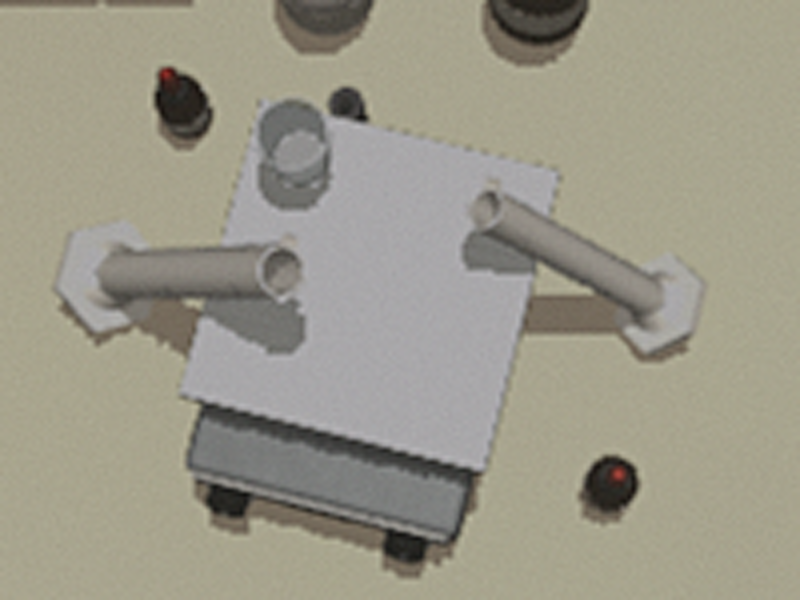

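View pics/c2.png

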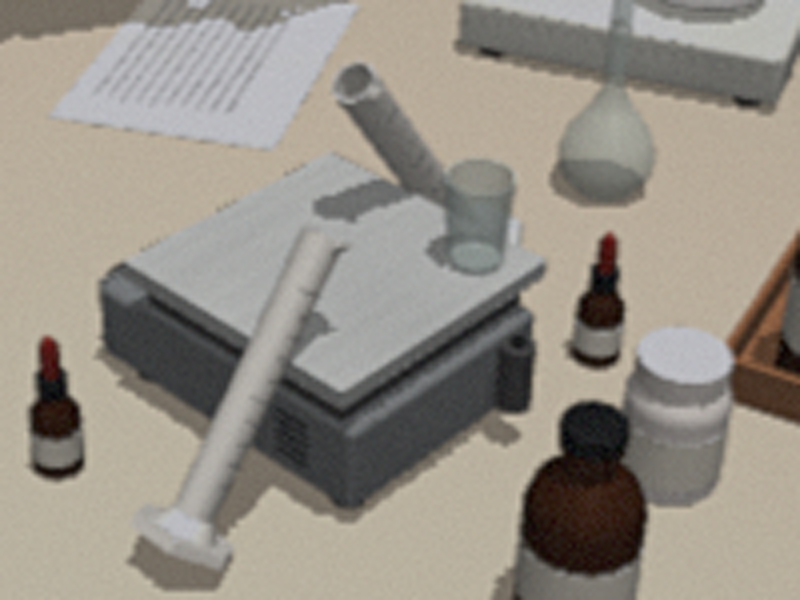

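```bash
cat > h.py <<'E'
import numpy as np, cv2
from rig import bot
def cam(n):
    c=bot.calibration(n);R=cv2.Rodrigues(c["rvec"])[0];K=c["intrinsics"];t=c["tvec"];return K,R,t
def ray(n,p):
    K,R,t=cam(n);d=R.T@np.linalg.inv(K)@np.array([p[0],p[1],1.]);o=-R.T@t;return o,d/np.linalg.norm(d)
def onz(n,p,z):
    o,d=ray(n,p);return o+d*(z-o[2])/d[2]
def tri(p,q):
    K,R,t=cam("top");P=K@np.c_[R,t];K,R,t=cam("scene");Q=K@np.c_[R,t]
    X=cv2.triangulatePoints(P,Q,np.float64(p),np.float64(q))[:,0];X=X[:3]/X[3]
    return X
def proj(n,X):
    K,R,t=cam(n);x=K@(R@np.asarray(X,float)+t);return x[:2]/x[2]
E
python3 - <<'E'
from h import *
np.set_printoptions(precision=4,suppress=True)
T=lambda x,y:np.array([x/4+210,y/4+180]);S=lambda x,y:np.array([x/4+250,y/4+180])
print("tall mouth tri",tri(T(281,270),S(322,236)),onz("top",T(281,270),.223))
print("short mouth tri",tri(T(488,208),S(357,82)),onz("top",T(488,208),.186))
# tube base near foot
print("tall base",tri(T(103,277),S(185,537)),onz("top",T(103,277),.027))
print("short base",onz("top",T(663,303),.025))
print("plate corners",[onz("top",T(*p),.115) for p in((262,102),(558,175),(484,472),(181,397))])
print("beaker",onz("top",T(293,188),.115), "drop1",onz("top",T(187,120),0),onz("top",T(167,76),.104),"drop2",onz("top",T(610,490),0),onz("top",T(617,475),.104))
print("amber,jar",onz("top",(345,175),.15),onz("top",(290,163),.1))
for n in("top","scene"):print(ray(n,(320,240))[0])
E
```

```text
tall mouth tri [0.5588 0.0823 0.1093] [0.5512 0.0815 0.223 ]
short mouth tri [ 0.5915 -0.0298  0.2795] [ 0.597  -0.0395  0.186 ]
tall base [ 0.5436  0.1744 -0.1882] [0.5825 0.2223 0.027 ]
short base [ 0.567 -0.159  0.025]
plate corners [array([0.6823, 0.1071, 0.115 ]), array([ 0.6345, -0.0846,  0.115 ]), array([ 0.4436, -0.0379,  0.115 ]), array([0.4896, 0.1535, 0.115 ])]
beaker [0.6252 0.0857 0.115 ] drop1 [0.7004 0.1724 0.    ] [0.7027 0.1712 0.104 ] drop2 [ 0.4422 -0.1238  0.    ] [ 0.4433 -0.1217  0.104 ]
amber,jar [ 0.7537 -0.0721  0.15  ] [0.8036 0.073  0.1   ]
[ 0.3288 -0.0353  1.4081]
[ 1.0383 -0.8145  0.7722]
```

The scene camera looks from the robot's right, so the near cylinder in that view is the short one. I'll pair the points again the other way round.

```bash
python3 - <<'E'
from h import *
np.set_printoptions(precision=4,suppress=True)
T=lambda x,y:np.array([x/4+210,y/4+180]);S=lambda x,y:np.array([x/4+250,y/4+180])
print("tall mouth tri",tri(T(281,270),S(357,82)))
print("short mouth tri",tri(T(488,208),S(322,236)))
print("short base",tri(T(663,303),S(190,530)))
for nm,m,b,L,t,r in(("tall",onz("top",T(281,270),.223),onz("top",T(103,277),.027),.25,36,.035),("short",onz("top",T(488,208),.186),onz("top",T(663,303),.025),.21,37,.031)):
    d=m-b;print(nm,"len",np.linalg.norm(d),"exp",L-.008,"tilt",np.degrees(np.arccos(d[2]/np.linalg.norm(d))),"az",np.degrees(np.arctan2(d[1],d[0])))
    u=d/np.linalg.norm(d);h=d[:2]/np.linalg.norm(d[:2]);o=b-.008*u;e=o[:2]+h*r*np.cos(np.radians(t));print(" u",u,"origin",o,"edge",e,"h",h)
print("plate corners proj check yaw",np.degrees(np.arctan2(.0478,.1917)))
E
```

```text
tall mouth tri [0.5536 0.0831 0.2204]
short mouth tri [ 0.5986 -0.0386  0.1842]
short base [ 0.5703 -0.1566  0.0242]
tall len 0.24335341610732864 exp 0.242 tilt 36.34984211703328 az -102.52837112699774
 u [-0.1286 -0.5786  0.8054] origin [0.5835 0.227  0.0206] edge [0.5774 0.1993] h [-0.2169 -0.9762]
short len 0.20275306092904918 exp 0.20199999999999999 tilt 37.432554374656924 az 75.88319372791281
 u [0.1482 0.5895 0.7941] origin [ 0.5658 -0.1637  0.0186] edge [ 0.5718 -0.1397] h [0.2439 0.9698]
plate corners proj check yaw 14.001075426975262
```

```bash
cat >> h.py <<'E'
def go(xyz,yaxis=None):
    s=bot.read_state();R=s["tcp_rot"];p=s["position"]
    d=R.T@(np.array(xyz)-p)*100
    tw=0
    if yaxis is not None:
        v=R.T@np.r_[np.array(yaxis)/np.linalg.norm(yaxis),0];tw=np.degrees(np.arctan2(-v[0],v[1]))
    print("t",s["time_s"],"pos",p.round(4),"F",s["force"].round(2),"-> d cm",d.round(2),"twist",round(tw,1))
E
python3 -c "
from h import *
go([.28,.559,.33]);go([.543,.045,.33],[-.217,-.976])"
```

```text
t 0.1 pos [0.2792 0.5584 0.1951] F [-0.91 -0.42  0.61] -> d cm [  0.06   0.05 -13.49] twist 0
t 0.1 pos [0.2792 0.5584 0.1951] F [-0.91 -0.42  0.61] -> d cm [-34.14  46.56 -13.44] twist 76.0
```

Emit:
arm_command --plan '[{"dx":0,"dy":0,"dz":-4,"twist":0,"claw":0.2},{"dx":0,"dy":0,"dz":-8,"twist":0,"claw":0.2},{"dx":0,"dy":0,"dz":-12,"twist":0,"claw":0.2},{"dx":0,"dy":0,"dz":-13.5,"twist":0,"claw":0.2},{"dx":0,"dy":0,"dz":-13.5,"twist":0,"claw":0.2}]'

```text
time_s: 0.52
position: [0.2808, 0.5608, 0.3356]
tcp_rot: [[0.447, 0.894, 0.005], [0.894, -0.447, 0.007], [0.009, 0.002, -1.0]]
force: [0.4, -1.0, 0.4]
opening: 0.703
```

```bash
python3 -c "
from h import *
go([.543,.045,.33],[-.217,-.976]);print(bot.read_state()['opening'])"
```

```text
t 0.5167 pos [0.2808 0.5608 0.3356] F [ 0.39 -1.02  0.4 ] -> d cm [-34.41  46.52   0.34] twist 76.0
0.7025805722307266
```

Emit:
arm_command --plan '[{"dx":-2.3,"dy":3.1,"dz":0,"twist":6,"claw":0.2},{"dx":-4.6,"dy":6.2,"dz":0,"twist":12,"claw":0.2},{"dx":-6.9,"dy":9.3,"dz":0,"twist":18,"claw":0.2},{"dx":-9.2,"dy":12.4,"dz":0,"twist":24,"claw":0.2},{"dx":-11.5,"dy":15.5,"dz":0,"twist":30,"claw":0.2},{"dx":-13.8,"dy":18.6,"dz":0,"twist":36,"claw":0.2},{"dx":-16.1,"dy":21.7,"dz":0,"twist":42,"claw":0.2},{"dx":-18.4,"dy":24.8,"dz":0,"twist":48,"claw":0.2}]'

```text
time_s: 1.18
position: [0.4197, 0.2832, 0.3326]
tcp_rot: [[0.965, 0.261, 0.002], [0.261, -0.965, 0.006], [0.003, -0.005, -1.0]]
force: [0.4, 1.0, -0.3]
opening: 0.211
```

```bash
python3 -c "
from h import *
go([.543,.045,.33],[-.217,-.976]);print(bot.read_state()['opening'])"
```

```text
t 1.1833 pos [0.4197 0.2832 0.3326] F [ 0.44  1.03 -0.31] -> d cm [ 5.68 26.22  0.15] twist 27.7
0.21120016753964216
```

Emit:
arm_command --plan '[{"dx":0.7,"dy":3.3,"dz":0,"twist":4,"claw":0.2},{"dx":1.4,"dy":6.6,"dz":0,"twist":8,"claw":0.2},{"dx":2.1,"dy":9.9,"dz":0,"twist":12,"claw":0.2},{"dx":2.8,"dy":13.2,"dz":0,"twist":16,"claw":0.2},{"dx":3.5,"dy":16.5,"dz":0,"twist":20,"claw":0.2},{"dx":4.2,"dy":19.8,"dz":0,"twist":24,"claw":0.2},{"dx":4.9,"dy":23.1,"dz":0,"twist":27.7,"claw":0.2},{"dx":5.7,"dy":26.2,"dz":0,"twist":27.7,"claw":0.2}]'

```text
time_s: 1.85
position: [0.5425, 0.0435, 0.3296]
tcp_rot: [[0.975, -0.22, -0.002], [-0.22, -0.975, 0.006], [-0.003, -0.006, -1.0]]
force: [0.5, 0.5, 0.1]
opening: 0.2
```

Emit:
arm_command --plan '[{"dx":0,"dy":0,"dz":0,"twist":0,"claw":0.2}]'

```text
time_s: 1.93
position: [0.5448, 0.0385, 0.3278]
tcp_rot: [[0.974, -0.225, -0.002], [-0.225, -0.974, 0.003], [-0.003, -0.003, -1.0]]
force: [-0.1, 0.0, -0.6]
opening: 0.204
```

```bash
python3 -c "
from h import *
go([.543,.045,.19],[-.217,-.976]);print(bot.read_state()['opening'])
for n in('top','scene'): cv2.imwrite(f'pics/{n}1.png',bot.capture(n)[:,:,::-1])
a=cv2.imread('pics/scene1.png')[100:330,220:470];cv2.imwrite('pics/s1c.png',cv2.resize(a,None,fx=2.6,fy=2.6))"
```

```text
t 1.9333 pos [0.5448 0.0385 0.3278] F [-0.07  0.03 -0.64] -> d cm [-0.28 -0.55 13.78] twist -0.5
0.20373399269719197
```

View pics/s1c.png

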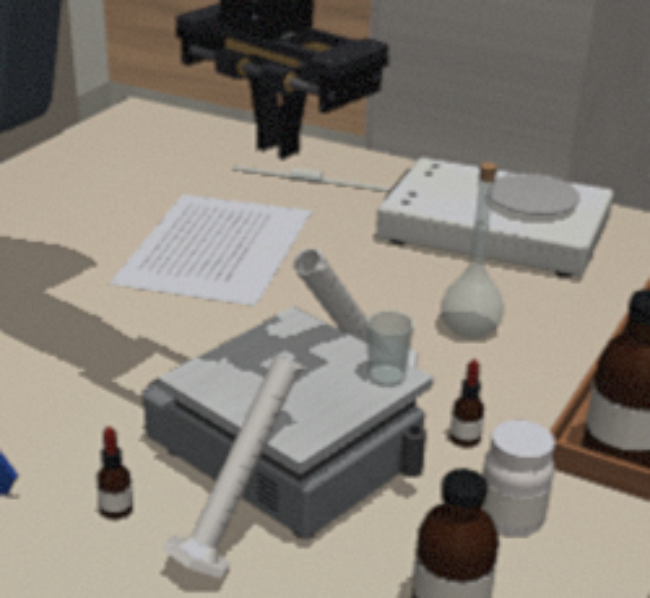

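The fingers hang clear above the plate, at about (275,130) in the crop, with the tall mouth at (310,260) to the left. Next I descend behind it.

Emit:
arm_command --plan '[{"dx":-0.2,"dy":-0.2,"dz":2.5,"claw":0.2},{"dx":-0.2,"dy":-0.3,"dz":5,"claw":0.2},{"dx":-0.2,"dy":-0.3,"dz":7.5,"claw":0.2},{"dx":-0.2,"dy":-0.3,"dz":10,"claw":0.2},{"dx":-0.2,"dy":-0.3,"dz":12,"claw":0.2},{"dx":-0.2,"dy":-0.3,"dz":13.5,"claw":0.2},{"dx":-0.2,"dy":-0.3,"dz":13.8,"claw":0.2},{"dx":-0.2,"dy":-0.3,"dz":13.8,"claw":0.2}]'

```text
$.plan[0]: bad value
```

```bash
python3 -c "
from h import *
go([.543,.045,.19],[-.217,-.976]);print(bot.read_state()['opening'])
for n in('top','scene'): cv2.imwrite(f'pics/{n}2.png',bot.capture(n)[:,:,::-1])
a=cv2.imread('pics/scene2.png')[100:330,220:470];b=cv2.imread('pics/top2.png')[180:330,210:410]
cv2.imwrite('pics/2c.png',np.hstack([cv2.resize(a,(400,368)),cv2.resize(b,(400,368))]))"
```

```text
t 2.0333 pos [0.5416 0.0425 0.3273] F [-0.35 -0.03  0.14] -> d cm [ 0.19 -0.2  13.73] twist -0.3
0.2057869604114138
```

View pics/2c.png

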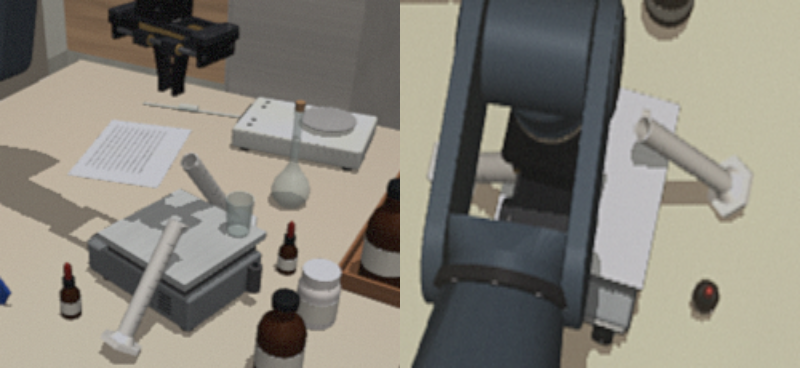

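The call was refused because `twist` has to be in every row, so nothing moved. I'll send it again.

Emit:
arm_command --plan '[{"dx":0.1,"dy":0,"dz":2.5,"twist":0,"claw":0.2},{"dx":0.1,"dy":0,"dz":5,"twist":0,"claw":0.2},{"dx":0.1,"dy":0,"dz":7.5,"twist":0,"claw":0.2},{"dx":0.1,"dy":0,"dz":10,"twist":0,"claw":0.2},{"dx":0.1,"dy":0,"dz":12,"twist":0,"claw":0.2},{"dx":0.1,"dy":0,"dz":13.5,"twist":0,"claw":0.2},{"dx":0.1,"dy":0,"dz":13.7,"twist":0,"claw":0.2},{"dx":0.1,"dy":0,"dz":13.7,"twist":0,"claw":0.2}]'

```text
time_s: 2.8
position: [0.5401, 0.0464, 0.1906]
tcp_rot: [[0.976, -0.218, -0.008], [-0.218, -0.976, 0.008], [-0.009, -0.006, -1.0]]
force: [-0.1, -0.4, 1.0]
opening: 0.198
```

```bash
python3 -c "
from h import *
go([.543,.045,.19],[-.217,-.976]);print(bot.read_state()['opening'])
for n in('top','scene'): cv2.imwrite(f'pics/{n}3.png',bot.capture(n)[:,:,::-1])
a=cv2.imread('pics/scene3.png')[160:280,270:420]
cv2.imwrite('pics/3c.png',cv2.resize(a,None,fx=5,fy=5))"
```

```text
t 2.8 pos [0.5401 0.0464 0.1906] F [-0.12 -0.37  0.95] -> d cm [0.31 0.08 0.05] twist -0.0
0.19795930606073414
```

View pics/3c.png

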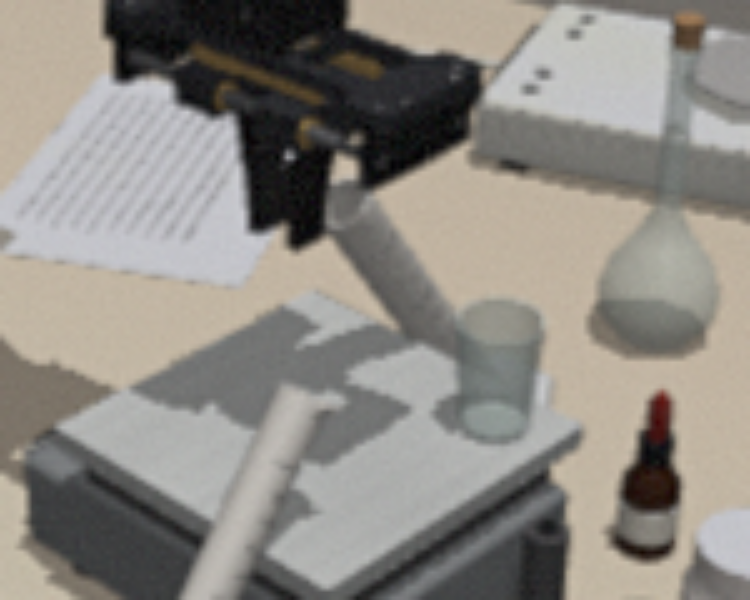

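Gripper tips are at about (285,230) in the crop, just behind the tall mouth at (350,200). I'll push slowly along tool -y.

Emit:
arm_command --plan '[{"dx":0.3,"dy":-0.3,"dz":0,"twist":0,"claw":0.2},{"dx":0.4,"dy":-0.7,"dz":0,"twist":0,"claw":0.2},{"dx":0.4,"dy":-1.1,"dz":0,"twist":0,"claw":0.2},{"dx":0.4,"dy":-1.5,"dz":0,"twist":0,"claw":0.2},{"dx":0.4,"dy":-1.8,"dz":0,"twist":0,"claw":0.2},{"dx":0.4,"dy":-2.1,"dz":0,"twist":0,"claw":0.2},{"dx":0.4,"dy":-2.4,"dz":0,"twist":0,"claw":0.2},{"dx":0.4,"dy":-2.7,"dz":0,"twist":0,"claw":0.2}]'

```text
time_s: 3.57
position: [0.5526, 0.0702, 0.1936]
tcp_rot: [[0.976, -0.218, -0.001], [-0.218, -0.976, 0.004], [-0.002, -0.004, -1.0]]
force: [-0.7, -5.2, 10.1]
opening: 0.206
```

```bash
python3 -c "
from h import *
go([.543,.045,.19],[-.217,-.976])
cv2.imwrite(f'pics/scene4.png',bot.capture('scene')[:,:,::-1])
a=cv2.imread('pics/scene4.png')[160:280,270:420]
cv2.imwrite('pics/4c.png',cv2.resize(a,None,fx=5,fy=5))"
```

```text
t 3.5667 pos [0.5526 0.0702 0.1936] F [-0.71 -5.21 10.06] -> d cm [-0.39  2.67  0.35] twist -0.0
```

View pics/4c.png

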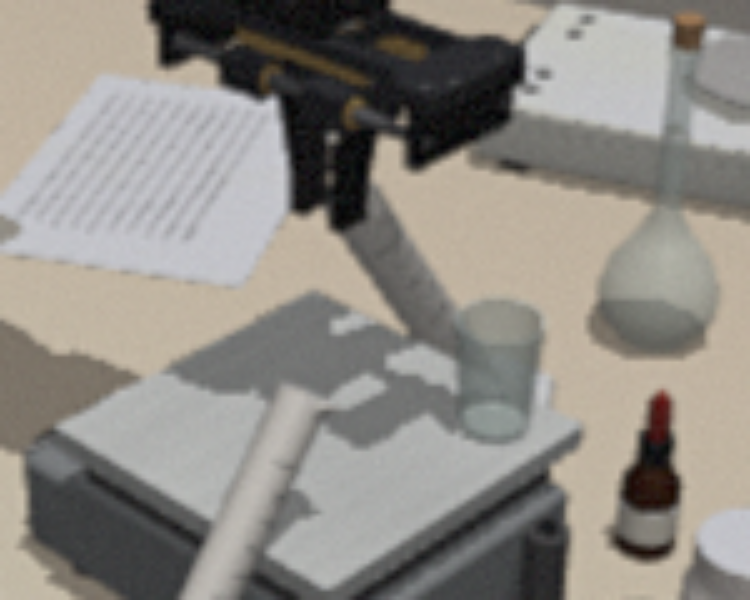

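The force of 5 N back and 10 N up means the rim sticks to the fingers, because it rises as the tube tilts. I'll ease the tool upwards to relieve it before following the rim's arc.

Emit:
arm_command --plan '[{"dx":0,"dy":0,"dz":-0.2,"twist":0,"claw":0.2},{"dx":0,"dy":0,"dz":-0.3,"twist":0,"claw":0.2}]'

```text
time_s: 3.78
position: [0.5535, 0.0707, 0.1974]
tcp_rot: [[0.976, -0.218, 0.001], [-0.218, -0.976, 0.004], [-0.0, -0.005, -1.0]]
force: [0.1, 0.3, -0.6]
opening: 0.202
```

```bash
python3 -c "
from h import *
go([.543,.045,.19],[-.217,-.976])
cv2.imwrite(f'pics/scene5.png',bot.capture('scene')[:,:,::-1])
a=cv2.imread('pics/scene5.png')[160:280,270:420]
cv2.imwrite('pics/5c.png',cv2.resize(a,None,fx=5,fy=5))"
```

```text
t 3.7833 pos [0.5535 0.0707 0.1974] F [ 0.07  0.26 -0.59] -> d cm [-0.47  2.74  0.73] twist -0.0
```

View pics/5c.png

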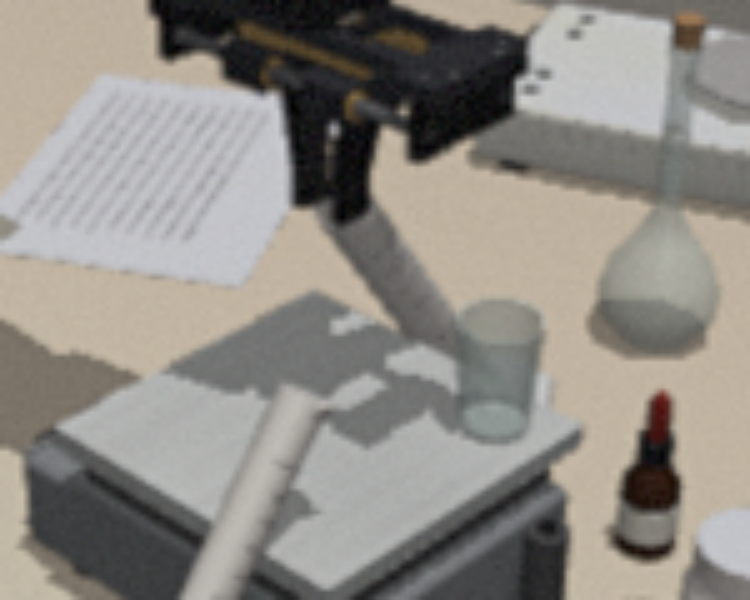

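```bash
python3 - <<'E'
from h import *
f=lambda X:((proj("scene",X)-[270,160])*5).round(0)
h=np.array([-.217,-.976,0]);m=np.array([.552,.082,.2225])
low=m+h*.013-[0,0,.0094]; up=m-h*.013+[0,0,.0094]; lat=np.array([.976,-.217,0])
print("mouth",f(m),"low",f(low),"up",f(up),"lat+-",f(m+lat*.016),f(m-lat*.016))
p0=np.array([.5401,.0464,.1906]);p=np.array([.5535,.0707,.1974])
for q in(p0,p):
    print("tcp",f(q),"fingers inner +-",f(q+lat*.0085),f(q-lat*.0085), "h offset from mouth",h@(q-m),"lat",lat@(q-m), "inner corner near tube",f(q+lat*.0085-h*.0095))
E
```

```text
mouth [337. 200.] low [320. 225.] up [354. 176.] lat+- [360. 210.] [314. 190.]
tcp [283. 277.] fingers inner +- [295. 282.] [271. 271.] h offset from mouth 0.03732790000000001 lat -0.0038892000000000197 inner corner near tube [307. 276.]
tcp [328. 252.] fingers inner +- [340. 258.] [316. 247.] h offset from mouth 0.010703300000000016 lat 0.0039160999999999484 inner corner near tube [352. 251.]
```

```bash
python3 - <<'E'
from h import *
for n,q in(("scene1",[.5416,.0425,.3273]),("scene3",[.5401,.0464,.1906]),("scene5",[.5535,.0707,.1974]),("scene0",[.27915,.5584,.195])):
    im=cv2.imread(f"pics/{n}.png");c=proj("scene",q);print(n,c, proj("scene",np.array(q)+[0,0,.02]))
    x,y=c.astype(int);im=cv2.resize(im[y-60:y+40,x-60:x+60],None,fx=4,fy=4)
    cv2.drawMarker(im,(int((c[0]-x+60)*4),int((c[1]-y+60)*4)),(0,0,255),0,20,1);cv2.imwrite(f"pics/m_{n}.png",im[:, :400])
I=[cv2.imread(f"pics/m_{n}.png") for n in("scene1","scene3","scene5","scene0")]
o=np.vstack([np.hstack(I[:2]),np.hstack(I[2:])]);cv2.imwrite("pics/mm.png",cv2.resize(o,(600,600)))
E
```

```text
scene1 [326.52962821 167.53482818] [326.57170279 159.83510723]
scene3 [326.52056161 215.35931745] [326.55961136 208.66424143]
scene5 [335.6022966  210.40481397] [335.72923352 203.70635708]
scene0 [335.29725869 135.58630332] [335.38540291 130.3075478 ]
```

View pics/mm.png

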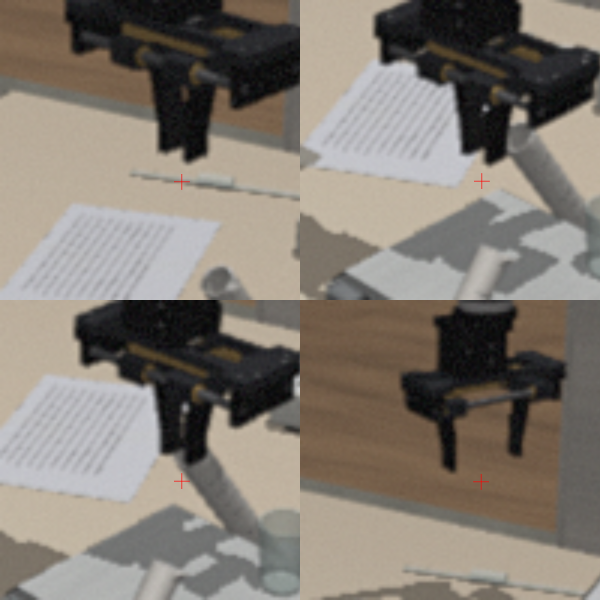

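The fingertips show about 8 px (22 mm) above the projected TCP in all four frames. So the true tips are about 22 mm higher than reported, and they rode onto the rim rather than behind it. I'll raise, back off and descend 22 mm lower.

Emit:
arm_command --plan '[{"dx":0,"dy":0,"dz":-2,"twist":0,"claw":0.2},{"dx":0,"dy":0,"dz":-5,"twist":0,"claw":0.2},{"dx":-0.3,"dy":1,"dz":-6,"twist":0,"claw":0.2},{"dx":-0.3,"dy":2.5,"dz":-6,"twist":0,"claw":0.2},{"dx":-0.3,"dy":3,"dz":-6,"twist":0,"claw":0.2},{"dx":-0.3,"dy":3,"dz":-6,"twist":0,"claw":0.2},{"dx":-0.3,"dy":3,"dz":-6,"twist":0,"claw":0.2}]'

```text
time_s: 4.42
position: [0.5431, 0.0417, 0.2563]
tcp_rot: [[0.976, -0.219, -0.002], [-0.219, -0.976, 0.005], [-0.003, -0.005, -1.0]]
force: [0.5, -0.2, 0.2]
opening: 0.203
```

```bash
python3 -c "
from h import *
go([.5445,.045,.168],[-.217,-.976])
cv2.imwrite(f'pics/scene6.png',bot.capture('scene')[:,:,::-1])
a=cv2.imread('pics/scene6.png')[130:280,270:420]
cv2.imwrite('pics/6c.png',cv2.resize(a,None,fx=4,fy=4))"
```

```text
t 4.4167 pos [0.5431 0.0417 0.2563] F [ 0.5  -0.18  0.23] -> d cm [ 0.08 -0.31  8.83] twist -0.1
```

View pics/6c.png

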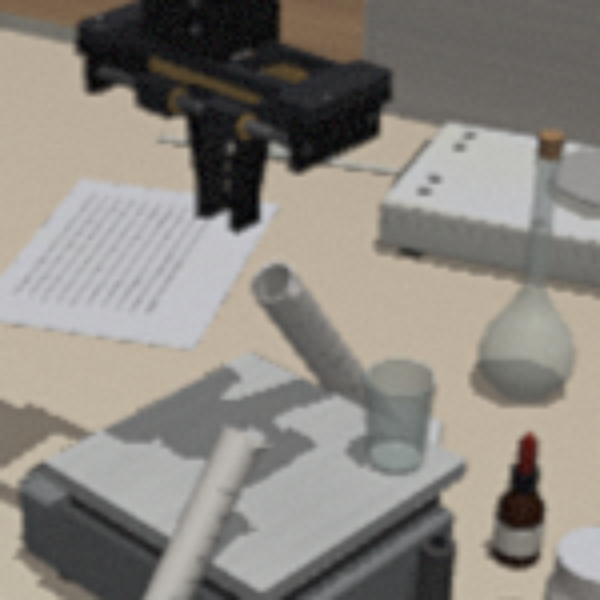

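The tall cylinder hasn't moved: its mouth is at (339,201), as before. I'll descend to the corrected height.

Emit:
arm_command --plan '[{"dx":0.1,"dy":-0.1,"dz":2,"twist":0,"claw":0.2},{"dx":0.1,"dy":-0.1,"dz":4,"twist":0,"claw":0.2},{"dx":0.1,"dy":-0.1,"dz":6,"twist":0,"claw":0.2},{"dx":0.1,"dy":-0.1,"dz":7.5,"twist":0,"claw":0.2},{"dx":0.1,"dy":-0.1,"dz":8.5,"twist":0,"claw":0.2},{"dx":0.1,"dy":-0.1,"dz":8.8,"twist":0,"claw":0.2},{"dx":0.1,"dy":-0.1,"dz":8.8,"twist":0,"claw":0.2}]'

```text
time_s: 5.05
position: [0.5439, 0.0436, 0.1673]
tcp_rot: [[0.976, -0.218, -0.004], [-0.218, -0.976, 0.006], [-0.005, -0.005, -1.0]]
force: [-0.2, -0.4, -0.1]
opening: 0.199
```

```bash
python3 -c "
from h import *
go([.5445,.045,.168],[-.217,-.976])
cv2.imwrite(f'pics/scene7.png',bot.capture('scene')[:,:,::-1])
a=cv2.imread('pics/scene7.png')[130:280,270:420]
cv2.imwrite('pics/7c.png',cv2.resize(a,None,fx=4,fy=4))"
```

```text
t 5.05 pos [0.5439 0.0436 0.1673] F [-0.21 -0.44 -0.13] -> d cm [ 0.03 -0.15 -0.07] twist -0.1
```

View pics/7c.png

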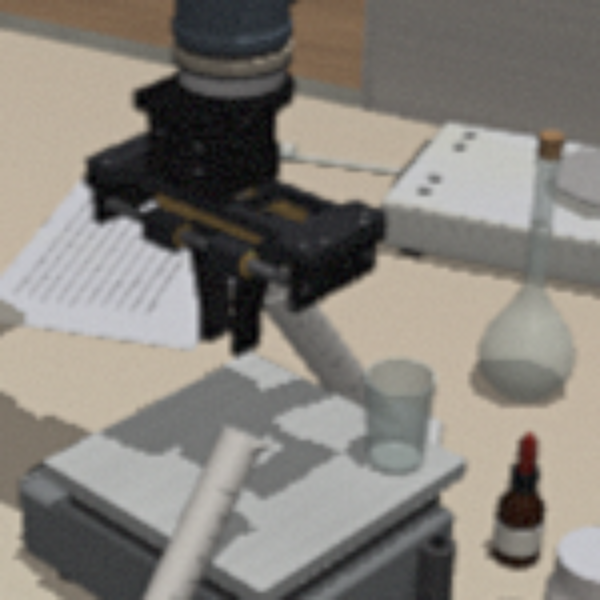

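Emit:
arm_command --plan '[{"dx":0.1,"dy":-0.4,"dz":0,"twist":0,"claw":0.2},{"dx":0.1,"dy":-0.8,"dz":0,"twist":0,"claw":0.2},{"dx":0.1,"dy":-1.1,"dz":0,"twist":0,"claw":0.2},{"dx":0.1,"dy":-1.4,"dz":0,"twist":0,"claw":0.2},{"dx":0.1,"dy":-1.7,"dz":-0.1,"twist":0,"claw":0.2},{"dx":0.1,"dy":-2.0,"dz":-0.3,"twist":0,"claw":0.2},{"dx":0.1,"dy":-2.3,"dz":-0.4,"twist":0,"claw":0.2}]'

```text
time_s: 5.68
position: [0.5508, 0.066, 0.1728]
tcp_rot: [[0.976, -0.218, -0.001], [-0.218, -0.976, 0.005], [-0.002, -0.005, -1.0]]
force: [0.2, -0.3, 0.9]
opening: 0.199
```

```bash
python3 -c "
from h import *
go([.5445,.045,.168],[-.217,-.976])
cv2.imwrite(f'pics/scene8.png',bot.capture('scene')[:,:,::-1])
a=cv2.imread('pics/scene8.png')[130:280,270:420]
cv2.imwrite('pics/8c.png',cv2.resize(a,None,fx=4,fy=4))"
```

```text
t 5.6833 pos [0.5508 0.066  0.1728] F [ 0.25 -0.28  0.87] -> d cm [-0.16  2.19  0.46] twist -0.0
```

View pics/8c.png

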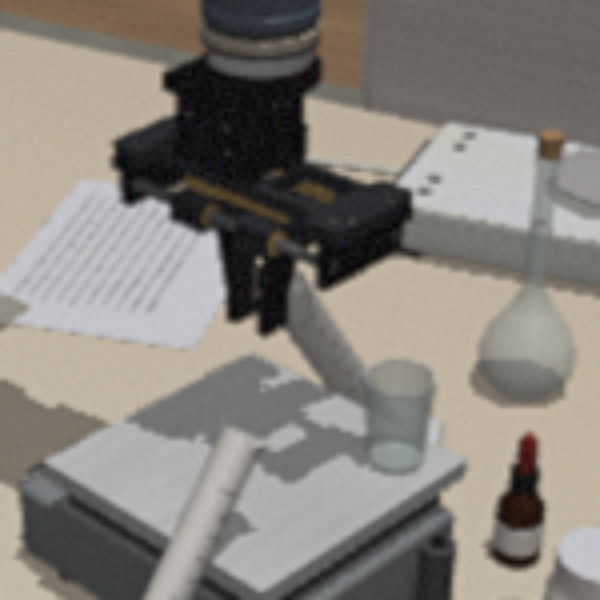

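The force stays under 1 N and the tube is moving with the fingers. I'll carry on along the arc.

Emit:
arm_command --plan '[{"dx":0,"dy":-0.4,"dz":-0.2,"twist":0,"claw":0.2},{"dx":0,"dy":-0.8,"dz":-0.4,"twist":0,"claw":0.2},{"dx":0,"dy":-1.2,"dz":-0.6,"twist":0,"claw":0.2},{"dx":0,"dy":-1.6,"dz":-0.8,"twist":0,"claw":0.2},{"dx":0,"dy":-2.0,"dz":-1.0,"twist":0,"claw":0.2},{"dx":0,"dy":-2.4,"dz":-1.2,"twist":0,"claw":0.2},{"dx":0,"dy":-2.8,"dz":-1.4,"twist":0,"claw":0.2}]'

```text
time_s: 6.32
position: [0.5573, 0.0941, 0.1873]
tcp_rot: [[0.976, -0.218, -0.0], [-0.218, -0.976, 0.006], [-0.002, -0.006, -1.0]]
force: [0.5, 1.5, 0.4]
opening: 0.199
```

```bash
python3 -c "
from h import *
go([.5445,.045,.168],[-.217,-.976])
cv2.imwrite(f'pics/scene9.png',bot.capture('scene')[:,:,::-1])
a=cv2.imread('pics/scene9.png')[130:280,270:420]
cv2.imwrite('pics/9c.png',cv2.resize(a,None,fx=4,fy=4))"
```

```text
t 6.3167 pos [0.5573 0.0941 0.1873] F [0.47 1.48 0.4 ] -> d cm [-0.17  5.08  1.9 ] twist -0.0
```

View pics/9c.png

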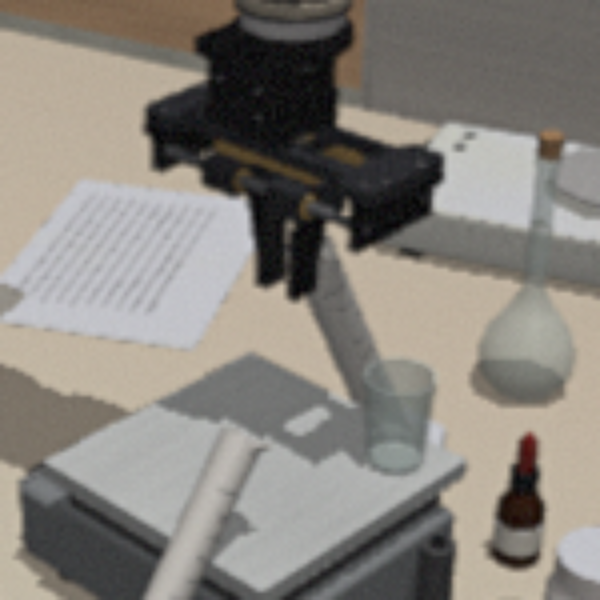

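The tube is tilting up, roughly 27° now. I'll go on more slowly past its balance point.

Emit:
arm_command --plan '[{"dx":0,"dy":-0.3,"dz":-0.1,"twist":0,"claw":0.2},{"dx":0,"dy":-0.6,"dz":-0.2,"twist":0,"claw":0.2},{"dx":0,"dy":-0.9,"dz":-0.3,"twist":0,"claw":0.2},{"dx":0,"dy":-1.2,"dz":-0.4,"twist":0,"claw":0.2},{"dx":0,"dy":-1.5,"dz":-0.5,"twist":0,"claw":0.2},{"dx":0,"dy":-1.8,"dz":-0.6,"twist":0,"claw":0.2},{"dx":0,"dy":-2.1,"dz":-0.7,"twist":0,"claw":0.2}]'

```text
time_s: 6.95
position: [0.5623, 0.1155, 0.1949]
tcp_rot: [[0.976, -0.217, 0.001], [-0.217, -0.976, 0.006], [-0.001, -0.006, -1.0]]
force: [0.6, -0.2, 0.2]
opening: 0.203
```

```bash
python3 -c "
from h import *
go([.5445,.045,.168],[-.217,-.976])
cv2.imwrite(f'pics/scene10.png',bot.capture('scene')[:,:,::-1])
a=cv2.imread('pics/scene10.png')[130:280,270:420]
cv2.imwrite('pics/10c.png',cv2.resize(a,None,fx=4,fy=4))"
```

```text
t 6.95 pos [0.5623 0.1155 0.1949] F [ 0.59 -0.16  0.18] -> d cm [-0.2   7.29  2.64] twist -0.0
```

View pics/10c.png

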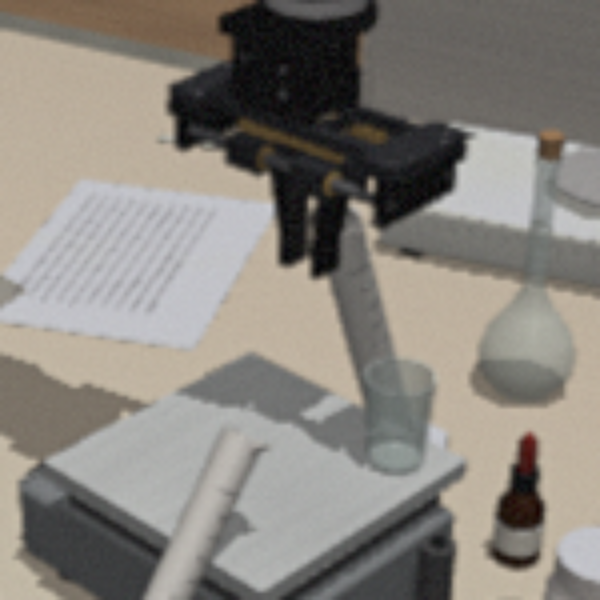

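Emit:
arm_command --plan '[{"dx":0,"dy":-0.3,"dz":-0.1,"twist":0,"claw":0.2},{"dx":0,"dy":-0.6,"dz":-0.1,"twist":0,"claw":0.2},{"dx":0,"dy":-0.9,"dz":-0.2,"twist":0,"claw":0.2},{"dx":0,"dy":-1.1,"dz":-0.2,"twist":0,"claw":0.2},{"dx":0,"dy":-1.3,"dz":-0.3,"twist":0,"claw":0.2},{"dx":0,"dy":-1.5,"dz":-0.3,"twist":0,"claw":0.2},{"dx":0,"dy":-1.5,"dz":-0.3,"twist":0,"claw":0.2}]'

```text
time_s: 7.58
position: [0.5659, 0.131, 0.1983]
tcp_rot: [[0.976, -0.217, 0.002], [-0.217, -0.976, 0.007], [-0.0, -0.007, -1.0]]
force: [0.9, -0.0, -0.3]
opening: 0.194
```

```bash
python3 -c "
from h import *
go([.5445,.045,.168],[-.217,-.976])
cv2.imwrite(f'pics/scene11.png',bot.capture('scene')[:,:,::-1])
a=cv2.imread('pics/scene11.png')[130:280,270:420]
cv2.imwrite('pics/11c.png',cv2.resize(a,None,fx=4,fy=4))"
```

```text
t 7.5833 pos [0.5659 0.131  0.1983] F [ 0.88 -0.01 -0.35] -> d cm [-0.23  8.89  2.97] twist 0.0
```

View pics/11c.png

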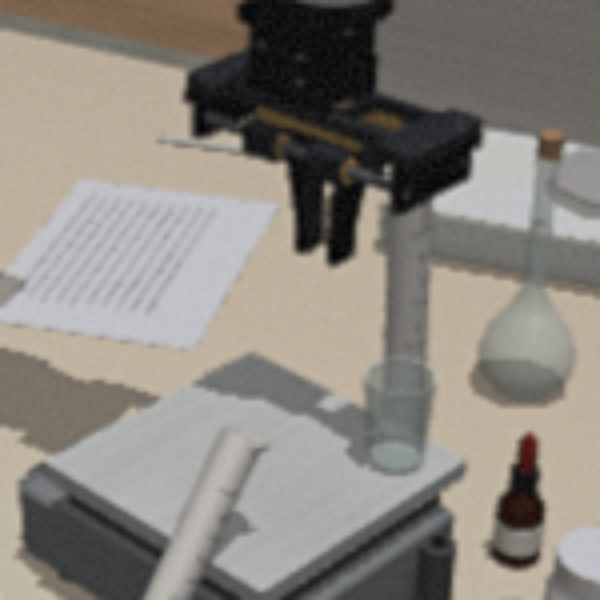

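The tall cylinder has dropped upright on its foot, at (408,290) in the crop, clear of the fingers. I'll rise and go over to the short one.

Emit:
arm_command --plan '[{"dx":0,"dy":0.5,"dz":-2,"twist":0,"claw":0.2},{"dx":0,"dy":1,"dz":-5,"twist":0,"claw":0.2},{"dx":0,"dy":1.5,"dz":-8,"twist":0,"claw":0.2},{"dx":0,"dy":2,"dz":-11,"twist":0,"claw":0.2},{"dx":0,"dy":2,"dz":-12,"twist":0,"claw":0.2}]'

```text
time_s: 8.05
position: [0.5636, 0.1097, 0.323]
tcp_rot: [[0.976, -0.218, 0.01], [-0.218, -0.976, 0.006], [0.008, -0.008, -1.0]]
force: [0.3, -0.2, 0.5]
opening: 0.196
```

```bash
python3 -c "
from h import *
go([.6055,-.005,.3],[-.244,-.970])"
```

```text
t 8.05 pos [0.5636 0.1097 0.323 ] F [ 0.32 -0.24  0.46] -> d cm [ 6.57 10.3   2.26] twist 1.5
```

Emit:
arm_command --plan '[{"dx":1.6,"dy":2.5,"dz":0,"twist":1.5,"claw":0.2},{"dx":3.2,"dy":5.0,"dz":0,"twist":1.5,"claw":0.2},{"dx":4.8,"dy":7.5,"dz":1,"twist":1.5,"claw":0.2},{"dx":6,"dy":9.5,"dz":2,"twist":1.5,"claw":0.2},{"dx":6.6,"dy":10.3,"dz":2.3,"twist":1.5,"claw":0.2},{"dx":6.6,"dy":10.3,"dz":2.3,"twist":1.5,"claw":0.2},{"dx":6.6,"dy":10.3,"dz":2.3,"twist":1.5,"claw":0.2}]'

```text
time_s: 8.63
position: [0.6054, -0.0046, 0.299]
tcp_rot: [[0.97, -0.244, 0.008], [-0.244, -0.97, 0.008], [0.006, -0.009, -1.0]]
force: [-0.9, 0.8, -0.0]
opening: 0.195
```

```bash
python3 -c "
from h import *
go([.6055,-.005,.133],[-.244,-.970])
cv2.imwrite(f'pics/scene12.png',bot.capture('scene')[:,:,::-1])
a=cv2.imread('pics/scene12.png')[150:330,250:450]
cv2.imwrite('pics/12c.png',cv2.resize(a,None,fx=3,fy=3))"
```

```text
t 8.6333 pos [ 0.6054 -0.0046  0.299 ] F [-0.9   0.8  -0.01] -> d cm [-0.07  0.19 16.59] twist 0.0
```

View pics/12c.png

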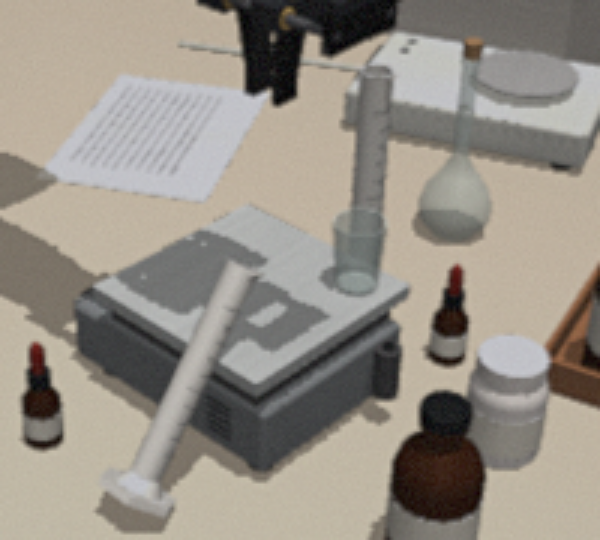

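The tall cylinder stands, parallel to the flask's neck. I'll descend at the short one.

Emit:
arm_command --plan '[{"dx":0,"dy":0,"dz":3,"twist":0,"claw":0.2},{"dx":0,"dy":0,"dz":6,"twist":0,"claw":0.2},{"dx":0,"dy":0,"dz":9,"twist":0,"claw":0.2},{"dx":0,"dy":0,"dz":12,"twist":0,"claw":0.2},{"dx":0,"dy":0,"dz":14.5,"twist":0,"claw":0.2},{"dx":0,"dy":0.1,"dz":16,"twist":0,"claw":0.2},{"dx":0,"dy":0.1,"dz":16.5,"twist":0,"claw":0.2},{"dx":0,"dy":0.1,"dz":16.5,"twist":0,"claw":0.2}]'

```text
time_s: 9.35
position: [0.6058, -0.002, 0.1338]
tcp_rot: [[0.97, -0.241, 0.007], [-0.241, -0.97, 0.008], [0.004, -0.01, -1.0]]
force: [0.3, 0.3, -0.9]
opening: 0.199
```

```bash
python3 -c "
from h import *
go([.6055,-.005,.133],[-.244,-.970])
cv2.imwrite(f'pics/scene13.png',bot.capture('scene')[:,:,::-1])
a=cv2.imread('pics/scene13.png')[150:330,250:450]
cv2.imwrite('pics/13c.png',cv2.resize(a,None,fx=4,fy=3.3))"
```

```text
t 9.35 pos [ 0.6058 -0.002   0.1338] F [ 0.3   0.34 -0.86] -> d cm [0.05 0.29 0.08] twist 0.2
```

View pics/13c.png

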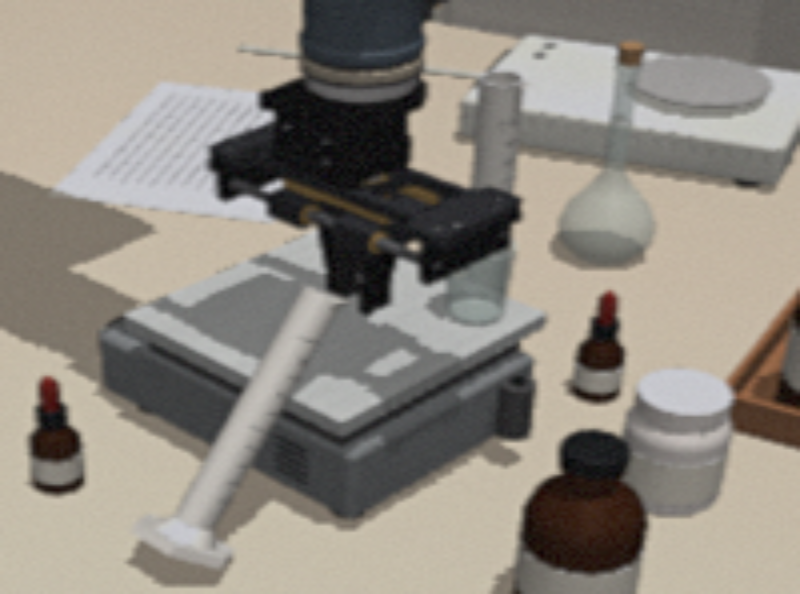

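The fingers are behind the short mouth at (322,298), with tips at (345,290) and (372,305) above the plate. I'll push along tool +y, rising once contact is made.

Emit:
arm_command --plan '[{"dx":0,"dy":0.4,"dz":0,"twist":0,"claw":0.2},{"dx":0,"dy":0.8,"dz":0,"twist":0,"claw":0.2},{"dx":0,"dy":1.2,"dz":0,"twist":0,"claw":0.2},{"dx":0,"dy":1.6,"dz":0,"twist":0,"claw":0.2},{"dx":0,"dy":1.9,"dz":0,"twist":0,"claw":0.2},{"dx":0,"dy":2.2,"dz":-0.2,"twist":0,"claw":0.2},{"dx":0,"dy":2.5,"dz":-0.4,"twist":0,"claw":0.2}]'

```text
time_s: 9.98
position: [0.6007, -0.0273, 0.1391]
tcp_rot: [[0.97, -0.242, 0.009], [-0.242, -0.97, 0.008], [0.007, -0.01, -1.0]]
force: [0.7, 0.1, -0.4]
opening: 0.205
```

```bash
python3 -c "
from h import *
go([.6055,-.005,.133],[-.244,-.970])
cv2.imwrite(f'pics/scene14.png',bot.capture('scene')[:,:,::-1])
a=cv2.imread('pics/scene14.png')[150:330,250:450]
cv2.imwrite('pics/14c.png',cv2.resize(a,None,fx=4,fy=3.3))"
```

```text
t 9.9833 pos [ 0.6007 -0.0273  0.1391] F [ 0.68  0.06 -0.37] -> d cm [-0.08 -2.28  0.63] twist 0.1
```

View pics/14c.png

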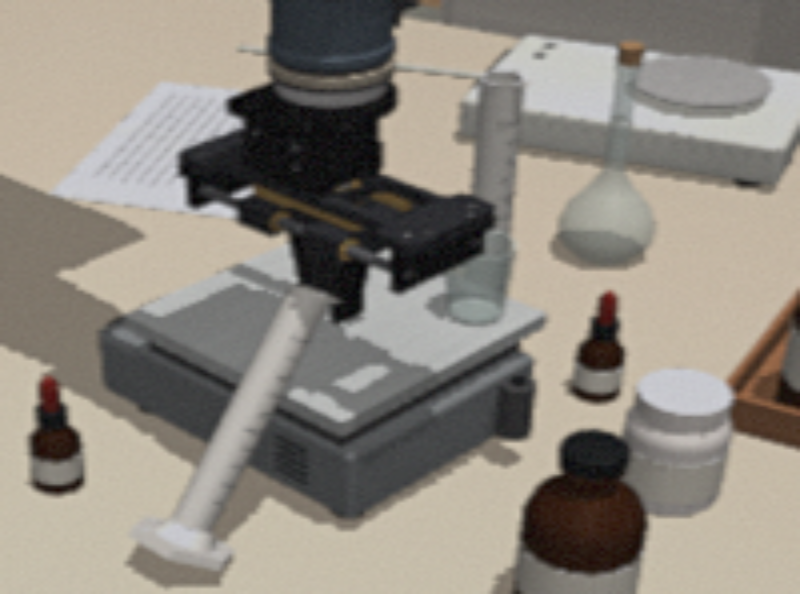

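Emit:
arm_command --plan '[{"dx":0,"dy":0.4,"dz":-0.2,"twist":0,"claw":0.2},{"dx":0,"dy":0.8,"dz":-0.4,"twist":0,"claw":0.2},{"dx":0,"dy":1.2,"dz":-0.6,"twist":0,"claw":0.2},{"dx":0,"dy":1.5,"dz":-0.8,"twist":0,"claw":0.2},{"dx":0,"dy":1.8,"dz":-0.9,"twist":0,"claw":0.2},{"dx":0,"dy":2.1,"dz":-1.1,"twist":0,"claw":0.2}]'

```text
time_s: 10.53
position: [0.5956, -0.0486, 0.1503]
tcp_rot: [[0.97, -0.242, 0.01], [-0.242, -0.97, 0.007], [0.008, -0.009, -1.0]]
force: [-0.3, 0.8, 0.9]
opening: 0.205
```

```bash
python3 -c "
from h import *
go([.6055,-.005,.133],[-.244,-.970])
cv2.imwrite(f'pics/scene15.png',bot.capture('scene')[:,:,::-1])
a=cv2.imread('pics/scene15.png')[150:330,250:450]
cv2.imwrite('pics/15c.png',cv2.resize(a,None,fx=4,fy=3.3))"
```

```text
t 10.5333 pos [ 0.5956 -0.0486  0.1503] F [-0.27  0.82  0.89] -> d cm [-0.11 -4.46  1.77] twist 0.1
```

View pics/15c.png

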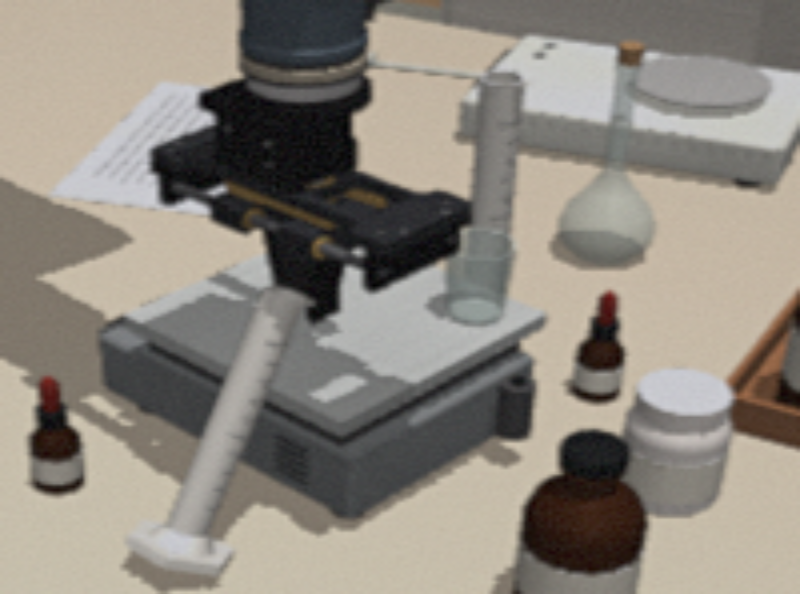

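Emit:
arm_command --plan '[{"dx":0,"dy":0.3,"dz":-0.1,"twist":0,"claw":0.2},{"dx":0,"dy":0.6,"dz":-0.3,"twist":0,"claw":0.2},{"dx":0,"dy":0.9,"dz":-0.4,"twist":0,"claw":0.2},{"dx":0,"dy":1.2,"dz":-0.5,"twist":0,"claw":0.2},{"dx":0,"dy":1.5,"dz":-0.6,"twist":0,"claw":0.2},{"dx":0,"dy":1.7,"dz":-0.6,"twist":0,"claw":0.2},{"dx":0,"dy":1.9,"dz":-0.7,"twist":0,"claw":0.2}]'

```text
time_s: 11.17
position: [0.5909, -0.0679, 0.1575]
tcp_rot: [[0.97, -0.242, 0.01], [-0.242, -0.97, 0.007], [0.008, -0.009, -1.0]]
force: [-0.3, -0.2, -0.1]
opening: 0.197
```

```bash
python3 -c "
from h import *
go([.6055,-.005,.133],[-.244,-.970])
cv2.imwrite(f'pics/scene16.png',bot.capture('scene')[:,:,::-1])
a=cv2.imread('pics/scene16.png')[150:330,250:450]
cv2.imwrite('pics/16c.png',cv2.resize(a,None,fx=4,fy=3.3))"
```

```text
t 11.1667 pos [ 0.5909 -0.0679  0.1575] F [-0.35 -0.2  -0.13] -> d cm [-0.12 -6.44  2.5 ] twist 0.1
```

View pics/16c.png

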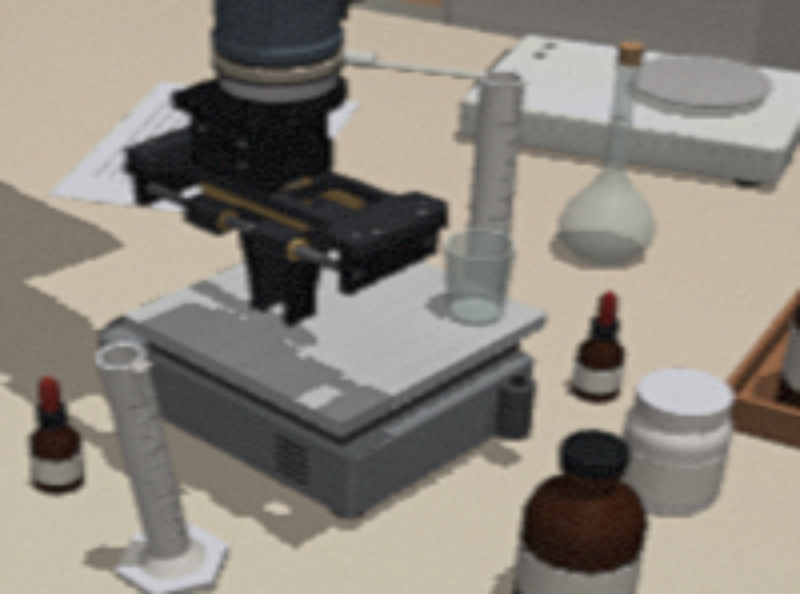

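The short cylinder has gone over its balance point and is rocking on its foot. I'll lift away and let it settle.

Emit:
arm_command --plan '[{"dx":0,"dy":0,"dz":0,"twist":0,"claw":0.2},{"dx":0,"dy":0,"dz":0,"twist":0,"claw":0.2},{"dx":0,"dy":-0.5,"dz":-1,"twist":0,"claw":0.2},{"dx":0,"dy":-1,"dz":-4,"twist":0,"claw":0.2},{"dx":0,"dy":-2,"dz":-7,"twist":0,"claw":0.2},{"dx":0,"dy":-2,"dz":-10,"twist":0,"claw":0.2},{"dx":0,"dy":-2,"dz":-13,"twist":0,"claw":0.2},{"dx":0,"dy":-2,"dz":-14,"twist":0,"claw":0.2}]'

```text
time_s: 11.88
position: [0.597, -0.0496, 0.3039]
tcp_rot: [[0.97, -0.241, 0.02], [-0.242, -0.97, 0.004], [0.018, -0.009, -1.0]]
force: [0.8, -0.0, 0.7]
opening: 0.201
```

```bash
python3 -c "
from h import *
go([.45,.05,.35])
cv2.imwrite(f'pics/scene17.png',bot.capture('scene')[:,:,::-1])
a=cv2.imread('pics/scene17.png')[150:330,250:450]
cv2.imwrite('pics/17c.png',cv2.resize(a,None,fx=4,fy=3.3))"
```

```text
t 11.8833 pos [ 0.597  -0.0496  0.3039] F [ 0.79 -0.02  0.66] -> d cm [-16.58  -6.15  -4.87] twist 0
```

View pics/17c.png

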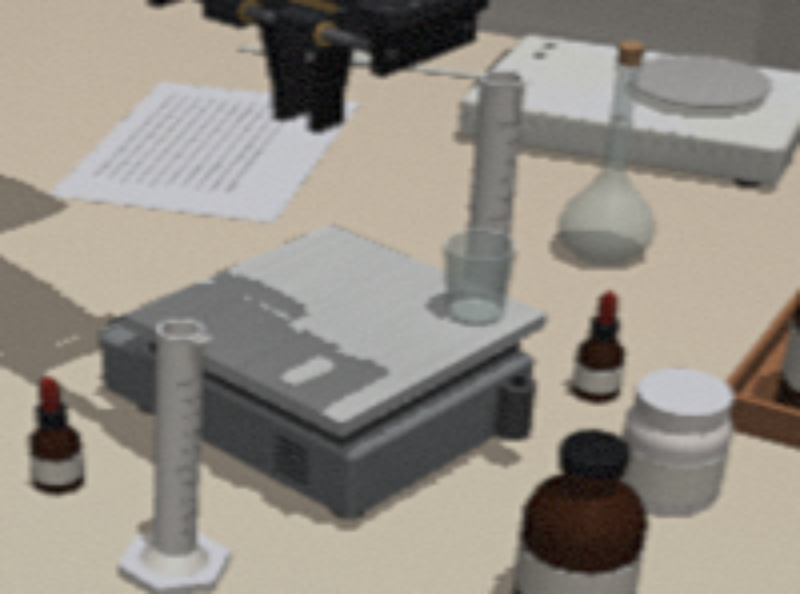

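Both cylinders stand. I'll take the arm out of the top camera's view for the final check.

Emit:
arm_command --plan '[{"dx":-1,"dy":0,"dz":-3,"twist":0,"claw":0.2},{"dx":-3,"dy":0,"dz":-6,"twist":0,"claw":0.2},{"dx":-6,"dy":-2,"dz":-8,"twist":0,"claw":0.2},{"dx":-9,"dy":-5,"dz":-8,"twist":0,"claw":0.2},{"dx":-12,"dy":-8,"dz":-8,"twist":0,"claw":0.2},{"dx":-14,"dy":-11.5,"dz":-8,"twist":0,"claw":0.2},{"dx":-16,"dy":-15,"dz":-8,"twist":0,"claw":0.2},{"dx":-18,"dy":-18.5,"dz":-8,"twist":0,"claw":0.2}]'

```text
time_s: 12.6
position: [0.4637, 0.1745, 0.3809]
tcp_rot: [[0.97, -0.242, 0.019], [-0.242, -0.97, 0.004], [0.017, -0.008, -1.0]]
force: [0.4, -0.5, 0.4]
opening: 0.202
```

Emit:
arm_command --plan '[{"dx":-1,"dy":-3.5,"dz":0,"twist":0,"claw":0.2},{"dx":-2,"dy":-7,"dz":0,"twist":0,"claw":0.2},{"dx":-3,"dy":-10.5,"dz":0,"twist":0,"claw":0.2},{"dx":-4,"dy":-14,"dz":0,"twist":0,"claw":0.2},{"dx":-5,"dy":-17.5,"dz":0,"twist":0,"claw":0.2},{"dx":-6,"dy":-21,"dz":0,"twist":0,"claw":0.2},{"dx":-7,"dy":-24.5,"dz":0,"twist":0,"claw":0.2},{"dx":-7,"dy":-24.5,"dz":0,"twist":0,"claw":0.2}]'

```text
time_s: 13.27
position: [0.4533, 0.435, 0.3788]
tcp_rot: [[0.971, -0.237, 0.015], [-0.237, -0.972, 0.006], [0.014, -0.009, -1.0]]
force: [0.2, -0.6, -0.1]
opening: 0.2
```

```bash
python3 -c "
from h import *
go([.45,.05,.35])
cv2.imwrite(f'pics/top18.png',bot.capture('top')[:,:,::-1])
cv2.imwrite(f'pics/scene18.png',bot.capture('scene')[:,:,::-1])
a=cv2.imread('pics/top18.png')[150:340,140:500]
cv2.imwrite('pics/18c.png',cv2.resize(a,(792,418)))"
```

```text
t 13.2667 pos [0.4533 0.435  0.3788] F [ 0.15 -0.6  -0.07] -> d cm [ 8.75 37.51  2.66] twist 0
```

View pics/18c.png

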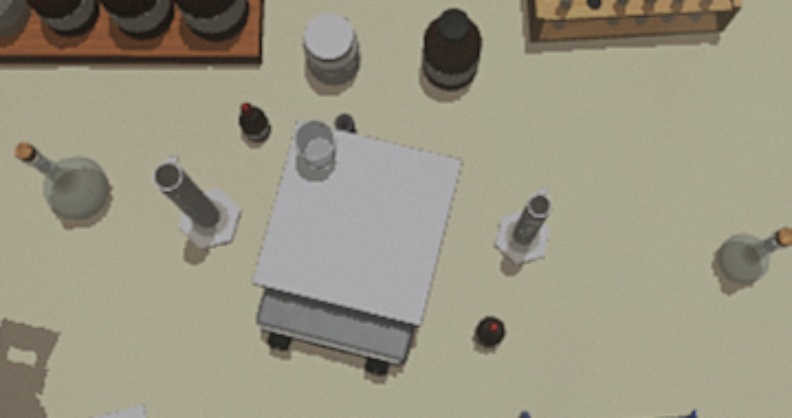

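View pics/scene18.png

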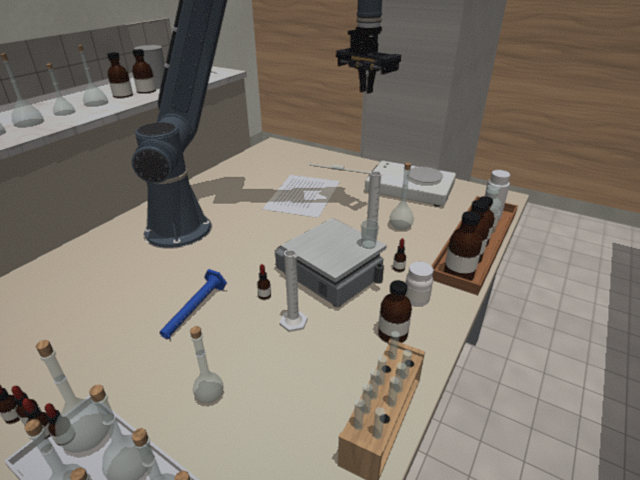

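```bash
python3 - <<'E'
from h import *
np.set_printoptions(precision=4,suppress=True)
P=lambda x,y:(140+x/2.2,150+y/2.2)
for n,f,m,L,o in(("tall",(209,219),(168,175),.25,(.5835,.227)),("short",(522,238),(538,205),.21,(.5658,-.1637))):
    a=onz("top",P(*f),.008);b=onz("top",P(*m),L);print(n,"foot",a,"mouth",b,"moved mm",np.hypot(*(a[:2]-o))*1000,"tilt deg",np.degrees(np.hypot(*(a-b)[:2])/L))
a=cv2.imread("pics/top0.png");b=cv2.imread("pics/top18.png")
for nm,r in(("beaker",(200,235,270,300)),("d1",(190,220,240,268)),("d2",(288,312,350,375)),("amber",(145,200,325,365)),("jar",(150,190,272,305)),("fl1",(210,255,140,195)),("fl2",(248,285,460,505))):
    y0,y1,x0,x1=r;A=cv2.cvtColor(a[y0:y1,x0:x1],6).astype(np.float32);B=cv2.cvtColor(b[y0:y1,x0:x1],6).astype(np.float32)
    print(nm,"shift px",cv2.phaseCorrelate(A,B))
E
```

```text
tall foot [0.5852 0.2279 0.008 ] mouth [0.5875 0.2274 0.25  ] moved mm 1.9020286911090374 tilt deg 0.5519930215820835
short foot [ 0.5631 -0.1646  0.008 ] mouth [ 0.5653 -0.1635  0.21  ] moved mm 2.7995349182718097 tilt deg 0.6628689663141518
beaker shift px ((-0.0045657766796036725, -0.01258820581566411), 0.9743180186660202)
d1 shift px ((-0.020625065804145137, 0.17316716262053156), 0.9108635454707675)
d2 shift px ((0.6850193518000118, 0.11581686190228702), 0.8811500644683838)
amber shift px ((-0.010255740367792754, -0.0682390951046159), 0.9682456310590108)
jar shift px ((-0.010858898979840603, -0.09065364528400721), 0.9481145688229137)
fl1 shift px ((-0.04671776830609531, 0.4773894372457832), 0.9544093361607304)
fl2 shift px ((0.4140517560027668, -0.04884384677594156), 0.9199804321924845)
```

Both are upright (within measurement error), have moved less than 3 mm, and nothing else has shifted. I'll hand in.

```bash
python3 -c "
from rig import bot
print(bot.hand_in())"
```

```text
the job is handed in; nothing more can be done
None
```

Both measuring cylinders now stand upright on their feet on the bench. I pushed each one up near its mouth with two slightly parted fingers, without gripping or lifting it, and handed the job in at about 13 s.

- **Cylinders:** in the last top view the tall foot is about 2 mm from its start and the short foot about 3 mm. Both measure about 0.6° from vertical, which is within measuring error.
- **Other vessels:** none shifted by more than 0.7 px, about 2 mm. The arm is clear of everything.
- **First push failed:** my first try at the tall cylinder was too high, and the wrist read about 10 N up and 5 N sideways, or about 11 N in all. That is close to the 12 N finger limit, and I only saw the reading at the end of that move. The pictures showed the fingertips about 22 mm above the reported TCP, which disagrees with the description. I backed off, found the cylinder unmoved, and pushed again 22 mm lower. The end-of-move readings then stayed under about 1.6 N, which is mostly noise.
- **Refused call:** one move call was refused because a field was missing, and nothing moved.

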